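# Build up the V-block fixture for a round bar

### The arm

A 6-joint arm with a two-finger parallel gripper is mounted at the origin on the work surface. World frame = base frame: x ahead of the robot, y to its left, z up, the work surface at z = 0. Lengths are in m, angles in degrees, forces in N, time in s.
With the tool pointing down it reaches from about 0.4 to 0.825 m from the base axis. Payload 7 kg.
Tool frame: the origin (TCP) lies midway between the tips of the shut fingers; the grasp point (between the pads) lies 19 mm behind it; z points along the fingers, y is the line along which they close (so a half turn about z gives the same grasp; the last joint's range is limited). The gripper opens to 88 mm and grips with 3 to 60 N. Pads are 19 mm wide; open, the fingers measure 130 mm over their backs; the gripper's body (78 mm by 193 mm) begins 47 mm behind the grasp point.
Start: joints at [84.803, 20.546, 0.682, 0, -70.136, -16.507], TCP at [0.25, 0.627, 0.193] pointing down, gripper open.
Joint ranges: [-176.03, 176.03], [-82.01, 121.73], [-58.28, 71.71], [-173.87, 95.51], [-174.79, -0.11], [-173.66, 173.66]. Speed limits (degrees/s): [136.94, 136.94, 172.46, 180, 180, 180].

### API

Orientations are given as a 3x3 rotation matrix whose columns are the frame's x, y, z axes.
In Python, from plant import arm gives the robot as it stands.
- The arm moves only by the tool move_tool, called after "Call:" by a JSON object that holds its "fn" and its "kwargs", one argument or row to a line. Schema: {"type":"object","properties":{"increments":{"type":"array","items":{"type":"object","properties":{"x":{"type":"number"},"y":{"type":"number"},"z":{"type":"number"},"drx":{"type":"number"},"dry":{"type":"number"},"drz":{"type":"number"},"aperture":{"type":"number"}},"additionalProperties":false,"required":["aperture"]},"minItems":1,"maxItems":20},"only":{"type":"string"},"quiet":{"type":"boolean"},"lines":{"type":"string"}},"required":["increments"],"additionalProperties":false}. increments is a list of rows, 1 to 20 of them, each an object with the fields x, y, z (the shift in m), drx, dry, drz (a rotation vector in degrees), aperture (the opening from 0.0 (shut) to 1.0 (fully open)); a field left out counts as zero (the opening has to be given); each row is the pose to reach, as a shift and turn from the pose commanded when the call began, along the tool's axes at that moment; what a row does not reach only later rows make up. A row lasts 1/10 s, in which the tool goes at most 0.05 m and 8.59 degrees, less where a joint would pass 70% of its speed; a pose out of reach is approached as far as the arm can. The fingers move at their own pace and stop on an object; the grip force is fixed at half the most. Time passes only in rows, so rows that do not move let the fingers close. The tool returns the time, the measured TCP pose, the force, the opening and the grip force at its end. only (a regular expression) keeps the lines of the reply that match it, lines (a string "A,B") keeps lines A to B, and quiet returns only ok. Input that does not fit is refused with a message, and nothing moves.
- arm.sense(): the state, without advancing time (a new reading comes with each control period).
- arm.get_image(name): name is "scene" or "top" or "wrist"; returns a dict with "frame" (420x560x3 uint8, red, green, blue), "mtx" (3x3 intrinsics, pixels), "world_from_camera" (4x4, takes a point from camera to world coordinates). Camera axes: x right, y down, z forward; pixel columns grow to the right and rows downward; lengths in m; the calibration is good to about 2 mm. The wrist camera is an equidistant fisheye: a pixel r from the principal point sees the ray r / f radians off the axis. A picture is of the moment at which its call begins. There is no depth.
- arm.close_job(): hands the job in; it is judged then, once.
The state is a dict: "t": time; "joint_positions": joint angles; "qvel": joint speeds; "joint_torque": joint torques, N m; "eef_pos": TCP position; "tool_rot": TCP orientation; "contact_force": force on the tool from outside, world axes, zero at the start; "moment": the same for the moment, N m; "grip_width": opening from 0.0 (shut) to 1.0 (fully open); "grip_force": force on a finger pad.
Only numpy, scipy, OpenCV 4.12 (cv2) and the standard library are available. Lean on these libraries where they do the work, as an engineer would, in place of code of your own. Each camera call takes 0.05 s, during which the arm holds its last target. There are 200 camera calls.

### The job

Set up the round bar for drilling: lay the wide riser block flat on the middle of the small surface plate, square to it, and stand the V-block centrally on it with its groove up and running along the riser's length. Then lay the bar in the groove with its overhang equal at both ends, and last set the U-shaped clamp upright over the middle of the bar, straddling bar and V-block. Leave the narrow packing strip, the jar and the engineer's square where they are.

Things in the scene. Friction and masses are not known exactly. Their poses are not given: they have to be found in the camera images.
- plate: Square surface plate of bright steel on a dark edge, fixed to the bench, 120 x 120 mm, 20 mm high, bare at the start (bright face 112 mm square). Origin: centre of its underside, on the bench; z up, x and y along its edges.
- riser: Wide riser: plain rectangular aluminium block with two small dark round marks (flush, look only) on top, 90 (x) x 60 (y) x 30 mm (z), about 0.44 kg, lying flat on the bench. Origin: centre of its underside.
- vblock: Steel V-block, 60 long (x, along the groove) x 50 wide (y) x 40 mm high (z), 0.7 kg, groove up, sides plain and upright. The 90 degree groove runs the whole length, 33 mm wide at the top, 16.5 deep. Origin: centre of its underside. The bar lying in the groove has its axis 14.6 mm above the block's top.
- bar: Round aluminium bar, 44 mm diameter, 120 mm long, about 0.4 kg, with dark round centres on its ends, lying on its side on the bench (it can roll). Origin: the middle of the bar on its axis, 22 mm above what it lies on; x along the axis; it may turn about x.
- clamp: Dark steel upside-down U on two legs, 0.3 kg, 20 mm thick (x), 86 wide (y, leg to leg), 68 high without the wing. Legs 10 thick, 66 apart inside, 54 long; beam 14 high. On the beam a bright wing to hold: 12 thick (x), 44 wide (y), 24 high. Origin: middle of the beam's underside, 54 mm above the feet, 38 below the wing's top; it comes to rest on the bar's top, x then along the bar.
- packer: Narrow packing strip, plain steel bar 90 (x) x 34 (y) x 16 mm (z); not needed, to be left alone. Origin: centre of its underside.
- jar: Closed amber glass jar with a dark cap, 52 mm diameter, 70 mm high; to be left alone. Origin: centre of its underside.
- square: Engineer's square lying flat, dark stock 75 mm long and 14 mm high with a thin bright blade 100 mm long at right angles; to be left alone. Origin: on the bench, 50 mm from the stock's middle, between its arms.

How it is judged:
By the outcome, as a careful person would: the job done as asked, in the order asked, and still so for the second after the job is handed in, with the robot touching nothing.
It also fails if it takes over 128 s, if anything falls off the work surface, if the arm or the gripper's body presses on something with over 40 N, if the wrist force passes 120 N, or if a joint passes its speed limit or range.

## Working session

There is one attempt and no reset: what is moved stays moved. The work goes in short steps, Python scripts to look and compute and a tool call to move; the robot and the scene stay as the last step left them, time stands still between calls to the robot, and variables do not carry over. Pictures are saved under pics/ and viewed, at most 14 in all, crops included, and the job is handed in when it is done.

```bash
ls; mkdir -p pics
```

Run:
```python
from plant import arm
import cv2,numpy as np
s=arm.sense();print(s)
for n in("top","scene"):
    d=arm.get_image(n);cv2.imwrite(f"pics/{n}0.png",d["frame"][:,:,::-1]);print(n,d["mtx"].tolist(),np.round(d["world_from_camera"],4).tolist())
```

```text
pics
plant.py
{'t': 0.0, 'joint_positions': array([ 8.48056144e+01,  2.05917225e+01,  6.33985708e-01, -1.84316549e-02,
       -7.01350175e+01, -1.65064120e+01]), 'qvel': array([-0.04374526,  0.00855926, -0.01658987, -0.04502639,  0.00074402,
       -0.04363014]), 'joint_torque': array([-5.84591580e-04, -5.82714915e+01,  2.93070155e+01,  6.99751407e+00,
        7.01569792e-03, -1.58627681e-04]), 'eef_pos': array([0.2494336 , 0.62664913, 0.1924264 ]), 'tool_rot': array([[ 9.29086947e-01, -3.69861116e-01, -4.47871059e-04],
       [-3.69861348e-01, -9.29085611e-01, -1.58480983e-03],
       [ 1.70048976e-04,  1.63807632e-03, -9.99998644e-01]]), 'contact_force': array([ 0.32579986, -0.43909537, -0.49518287]), 'moment': array([-0.04562481, -0.0257042 , -0.00410164]), 'grip_force': 0.0, 'grip_width': 0.997601366060421}
top [[410.37691641357105, 0.0, 282.2766480471061], [0.0, 410.37691641357105, 210.174153192166], [0.0, 0.0, 1.0]] [[-0.0219, -0.984, 0.1767, 0.3938], [-0.9998, 0.022, -0.0013, 0.0226], [-0.0026, -0.1767, -0.9843, 1.2556], [0.0, 0.0, 0.0, 1.0]]
scene [[470.3612141076562, 0.0, 286.1782148204568], [0.0, 470.3612141076562, 211.4541764132434], [0.0, 0.0, 1.0]] [[0.816, 0.4692, -0.3377, 1.0342], [0.578, -0.6529, 0.4894, -0.665], [0.0092, -0.5945, -0.804, 1.1409], [0.0, 0.0, 0.0, 1.0]]
```

View pics/top0.png

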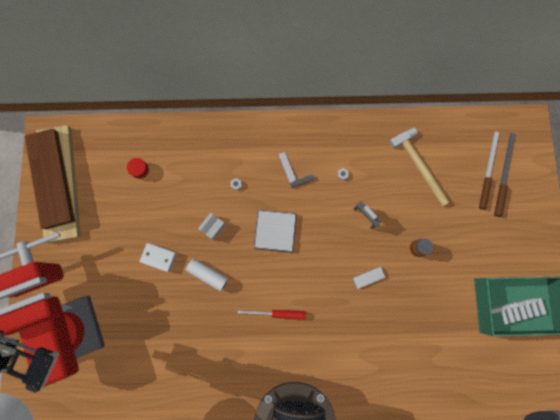

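View pics/scene0.png

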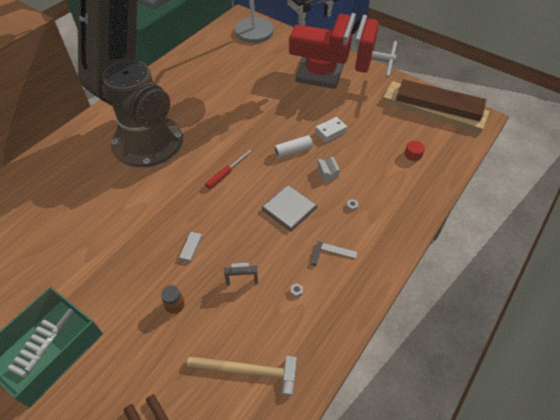

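The top view shows the riser at about (158,257), bar (207,275), V-block (211,226), plate (276,231), clamp (367,215), packer (370,278), jar (422,247) and square (297,175). The scene view confirms this layout, with the bar at (294,147) and the clamp at (241,272).

Create h.py:
```python
from plant import arm
import cv2,numpy as np
def rays(d,px,fish=False):
    px=np.atleast_2d(np.array(px,float));K=d["mtx"];T=d["world_from_camera"]
    v=(px-K[:2,2])/np.array([K[0,0],K[1,1]])
    if fish:
        r=np.linalg.norm(v,axis=1,keepdims=True);v=v/np.maximum(r,1e-9);c=np.hstack([v*np.sin(r),np.cos(r)])
    else: c=np.hstack([v,np.ones((len(v),1))])
    c=c@T[:3,:3].T
    return T[:3,3],c/np.linalg.norm(c,axis=1,keepdims=True)
def plane(d,px,z,fish=False):
    o,c=rays(d,px,fish);return o+c*((z-o[2])/c[:,2:3])
def proj(d,P,fish=False):
    T=d["world_from_camera"];K=d["mtx"];c=(np.atleast_2d(P)-T[:3,3])@T[:3,:3]
    if fish:
        n=np.linalg.norm(c[:,:2],axis=1,keepdims=True);c2=c[:,:2]/np.maximum(n,1e-9)*np.arctan2(n,c[:,2:3])
    else:c2=c[:,:2]/c[:,2:3]
    return c2*K[0,0]+K[:2,2]
def tri(R):   # list of (o,dir) -> closest point
    A=np.zeros((3,3));b=np.zeros(3)
    for o,c in R:
        M=np.eye(3)-np.outer(c,c);A+=M;b+=M@o
    p=np.linalg.solve(A,b);return p,[np.linalg.norm(np.cross(p-o,c)) for o,c in R]
def intool(P,s=None):  # world point -> shift in current tool axes
    s=s or arm.sense();return s["tool_rot"].T@(np.array(P)-s["eef_pos"])
```

Run:
```python
from h import *
d=arm.get_image("top");e=arm.get_image("scene")
for n,p,q,z in [("riser",(158,257),(331,129),.03),("bar",(207,275),(294,147),.03),("vb",(211,226),(329,169),.03),("plate",(276,231),(290,208),.02),("clamp",(367,215),(241,270),.07),("packer",(370,278),(191,247),.016),("jar",(424,246),(172,295),.07)]:
    o,c=rays(d,p);o2,c2=rays(e,q);t,err=tri([(o,c[0]),(o2,c2[0])])
    print(n,plane(d,p,z)[0].round(3),t.round(3),np.round(err,4))
w=arm.get_image("wrist");s=arm.sense();T=w["world_from_camera"];R=s["tool_rot"]
print(w["mtx"].round(1).tolist(),(R.T@(T[:3,3]-s["eef_pos"])).round(4),(R.T@T[:3,:3]).round(3).tolist())
cv2.imwrite("pics/w0.png",w["frame"][:,:,::-1])
```

```text
riser [0.481 0.394 0.03 ] [0.482 0.399 0.012] [0.0001 0.0001]
bar [0.424 0.247 0.03 ] [0.426 0.252 0.013] [0.0022 0.0022]
vb [0.57  0.237 0.03 ] [0.573 0.24  0.011] [0.0004 0.0004]
plate [0.552 0.041 0.02 ] [0.556 0.043 0.003] [0.0026 0.0026]
clamp [ 0.587 -0.227  0.07 ] [ 0.591 -0.229  0.053] [0.0013 0.0013]
packer [ 0.405 -0.236  0.016] [ 0.408 -0.236  0.005] [0.0033 0.0033]
jar [ 0.492 -0.386  0.07 ] [ 0.495 -0.389  0.057] [0.0018 0.0018]
[[325.2, 0.0, 280.4], [0.0, 325.2, 203.0], [0.0, 0.0, 1.0]] [ 7.14e-02  1.00e-04 -1.92e-01] [[0.0, -0.963, -0.268], [1.0, 0.0, 0.001], [-0.001, -0.268, 0.963]]
```
View pics/w0.png

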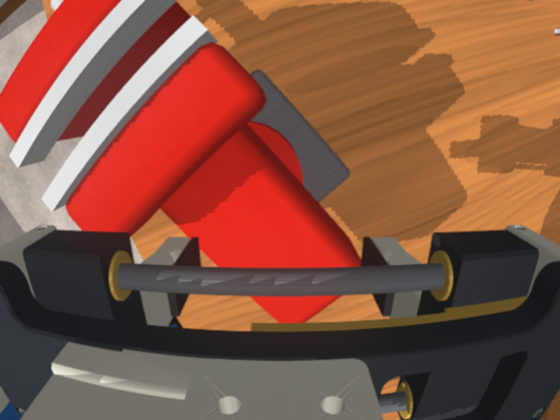

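The wrist picture shows the red vise under the tool and the fingers at about (175,260) and (390,260), so objects appear above row 230. I'll lift, then move over to the riser, bar and V-block.

Call:
{"fn": "move_tool", "kwargs": {
  "increments": [
    {"z":-0.05,"aperture":1},
    {"z":-0.1,"aperture":1},
    {"x":0.05,"y":0.04,"z":-0.1,"aperture":1},
    {"x":0.318,"y":0.258,"z":-0.04,"aperture":1},
    {"x":0.318,"y":0.258,"z":-0.04,"aperture":1},
    {"x":0.318,"y":0.258,"z":-0.04,"aperture":1},
    {"x":0.318,"y":0.258,"z":-0.04,"aperture":1},
    {"x":0.318,"y":0.258,"z":-0.04,"aperture":1},
    {"x":0.318,"y":0.258,"z":-0.04,"aperture":1},
    {"x":0.318,"y":0.258,"z":-0.04,"aperture":1},
    {"x":0.318,"y":0.258,"z":-0.04,"aperture":1},
    {"x":0.318,"y":0.258,"z":-0.04,"aperture":1},
    {"x":0.318,"y":0.258,"z":-0.04,"aperture":1},
    {"x":0.318,"y":0.258,"z":-0.04,"aperture":1},
    {"x":0.318,"y":0.258,"z":-0.04,"aperture":1}
  ]
}}

```text
t: 1.75
eef_pos: [0.4493, 0.2709, 0.2335]
tool_rot: [[0.93, -0.368, 0.0], [-0.368, -0.93, 0.0], [0.0, -0.0, -1.0]]
contact_force: [0.2, -0.9, 0.3]
grip_width: 0.994
grip_force: 0.0
```

Run:
```python
from h import *
import pickle
w=arm.get_image("wrist");pickle.dump((w,arm.sense()),open("w1.pkl","wb"))
cv2.imwrite("pics/w1.png",w["frame"][:,:,::-1])
```

```text
(no output)
```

View pics/w1.png

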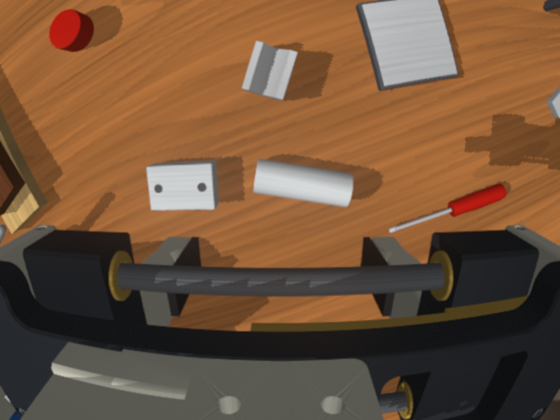

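The riser is at about (182,186) with its two marks, the bar at (303,183), the V-block at (270,70), the plate at (408,42). I'll take a second view from a shifted place.

Call:
{"fn": "move_tool", "kwargs": {
  "increments": [
    {"x":0.04,"y":0.04,"aperture":1},
    {"x":0.08,"y":0.08,"aperture":1},
    {"x":0.08,"y":0.08,"aperture":1},
    {"x":0.08,"y":0.08,"aperture":1},
    {"x":0.08,"y":0.08,"aperture":1}
  ]
}}

```text
t: 2.3
eef_pos: [0.4944, 0.1664, 0.2334]
tool_rot: [[0.929, -0.37, 0.0], [-0.37, -0.929, 0.0], [-0.0, -0.0, -1.0]]
contact_force: [0.2, 0.2, 0.0]
grip_width: 0.997
grip_force: 0.0
```

Run:
```python
from h import *
import pickle
w=arm.get_image("wrist");pickle.dump((w,arm.sense()),open("w2.pkl","wb"))
a=pickle.load(open("w1.pkl","rb"))[0]
f=w["frame"];g=a["frame"]
print([x.round(3).tolist() for x in proj(w,[[.482,.397,.03],[.425,.25,.02],[.573,.24,.04],[.555,.04,.02]],True)])
for n,d in (("1",a),("2",w)):
    hsv=cv2.cvtColor(d["frame"],cv2.COLOR_RGB2HSV)
    m=((hsv[...,1]<60)&(hsv[...,2]>105)).astype(np.uint8)*255
    m[228:]=0
    m=cv2.morphologyEx(m,cv2.MORPH_OPEN,np.ones((3,3)))
    for c in cv2.findContours(m,cv2.RETR_EXTERNAL,cv2.CHAIN_APPROX_NONE)[0]:
        if cv2.contourArea(c)>600: 
            r=cv2.minAreaRect(c);print(n,cv2.contourArea(c),np.round(r[0],1),np.round(r[1],1),round(r[2],1))
    cv2.imwrite(f"pics/m{n}.png",m)
z=np.vstack([cv2.resize(x[0:225,:][:, :,::-1],None,fx=1.4,fy=1.33,interpolation=cv2.INTER_CUBIC) for x in (f,)])
cv2.imwrite("pics/w2.png",z)
```

```text
[[132.336, 242.488], [241.843, 241.426], [199.428, 137.617], [356.512, 91.415]]
1 2896.0 [180.5 186. ] [67. 46.] -0.0
1 3154.0 [303.5 182.8] [98.8 34.2] 9.1
1 2080.0 [269.2  70.1] [43.8 51.4] 16.4
1 6071.0 [409.3  38.8] [90.1 78.2] 76.6
2 736.0 [533.3 135.4] [20.9 50.6] 41.2
2 1903.0 [202.9 137.7] [41.1 50.6] 14.7
2 7523.0 [350.9  93.4] [89.9 87.6] 76.5
```

View pics/w2.png

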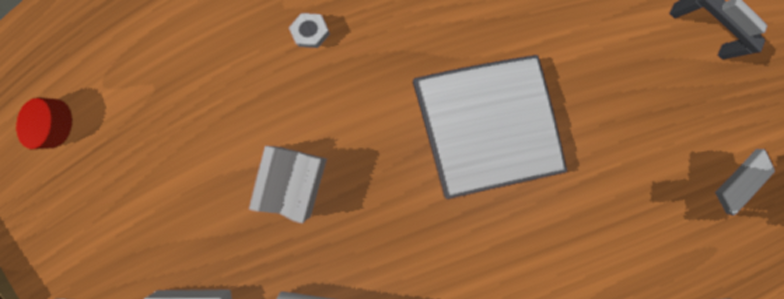

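View 2 shows the plate's bright face with corners at about (415,80), (538,56), (566,170) and (447,197) in the enlarged picture, and the V-block at (287,184). Next I measure these in world coordinates.

Add to h.py:
```python
def mask(d,smax=60,vmin=105,cut=228):
    hsv=cv2.cvtColor(d["frame"],cv2.COLOR_RGB2HSV)
    m=((hsv[...,1]<smax)&(hsv[...,2]>vmin)).astype(np.uint8)*255;m[cut:]=0
    return m
def wrect(d,c,z,fish=True):  # contour -> rect in world at height z (mm), yaw of long side
    P=(plane(d,c.reshape(-1,2),z,fish)[:,:2]*1000).astype(np.float32)
    (cx,cy),(a,b),t=cv2.minAreaRect(P)
    if b>a:a,b,t=b,a,t+90
    return np.round([cx,cy,a,b,(t+90)%180-90],2)
def blobs(m,amin=600):return [c for c in cv2.findContours(m,cv2.RETR_EXTERNAL,cv2.CHAIN_APPROX_NONE)[0] if cv2.contourArea(c)>amin]
```

Run:
```python
from h import *
import pickle
W=[pickle.load(open(f"w{i}.pkl","rb"))[0] for i in(1,2)]
for i,w in enumerate(W):
    for vmin in(105,140):
      for c in blobs(mask(w,vmin=vmin)):
        print(i+1,vmin,[wrect(w,c,z).tolist() for z in(.02,.03,.04)])
# plate face edges of view2 at various z, and common corner triangulation
def quad(w,sel):
    c=[c for c in blobs(mask(w,vmin=140)) if sel(c)][0]
    return cv2.approxPolyDP(cv2.convexHull(c),6,True).reshape(-1,2)
print("pl1",quad(W[0],lambda c:c[:,0,0].mean()>380).tolist())
print("pl2",quad(W[1],lambda c:300<c[:,0,0].mean()<420).tolist())
print("vb1",quad(W[0],lambda c:240<c[:,0,0].mean()<300 and c[:,0,1].mean()<110).tolist())
print("vb2",quad(W[1],lambda c:150<c[:,0,0].mean()<260).tolist())
# riser marks view1
g=cv2.cvtColor(W[0]["frame"],cv2.COLOR_RGB2GRAY)[160:212,145:220]
k=[c for c in cv2.findContours(((g<90)*255).astype(np.uint8),cv2.RETR_LIST,cv2.CHAIN_APPROX_NONE)[0] if 8<cv2.contourArea(c)<200]
for c in k:
    r=cv2.minEnclosingCircle(c);p=np.array(r[0])+[145,160];print("mark",p,r[1],plane(W[0],p,.03,True)[0].round(4))
```

```text
1 105 [[480.47, 400.74, 94.18, 63.5, 69.6], [481.34, 396.89, 91.85, 61.93, 69.6], [482.2, 393.04, 89.53, 60.37, 69.6]]
1 105 [[424.02, 248.04, 128.01, 44.48, 59.21], [426.28, 247.96, 124.86, 43.38, 59.21], [428.54, 247.87, 121.7, 42.28, 59.21]]
1 105 [[573.26, 236.72, 64.94, 53.66, -38.25], [571.84, 236.91, 63.34, 52.33, -38.25], [570.42, 237.1, 61.74, 51.01, -38.25]]
1 105 [[554.47, 45.33, 114.45, 113.25, 83.19], [553.51, 50.24, 111.63, 110.46, 83.19], [552.56, 55.15, 108.81, 107.67, 83.19]]
1 140 [[479.94, 402.33, 91.58, 61.4, 69.6], [480.82, 398.44, 89.32, 59.89, 69.6], [481.7, 394.55, 87.06, 58.37, 69.6]]
1 140 [[421.45, 249.58, 128.13, 39.53, 58.56], [423.78, 249.45, 124.97, 38.55, 58.56], [426.1, 249.33, 121.81, 37.58, 58.56]]
1 140 [[564.97, 225.67, 64.37, 25.54, -38.65], [563.75, 226.13, 62.78, 24.91, -38.65], [562.53, 226.6, 61.19, 24.28, -38.65]]
1 140 [[554.65, 45.45, 112.03, 111.27, 83.19], [553.69, 50.36, 109.27, 108.53, 83.19], [552.73, 55.27, 106.51, 105.79, 83.19]]
2 105 [[412.42, -227.04, 89.53, 40.72, -68.56], [416.08, -217.99, 87.32, 39.71, -68.56], [419.73, -208.9
[... 355 characters left out ...]
8.69], [562.22, 225.75, 60.34, 21.29, -38.69]]
2 140 [[554.5, 45.38, 111.6, 111.25, 83.13], [554.65, 47.72, 108.85, 108.51, 83.13], [554.8, 50.05, 106.09, 105.77, 83.13]]
pl1 [[437, 0], [456, 73], [384, 85], [362, 5]]
pl2 [[382, 44], [401, 127], [321, 145], [299, 62]]
vb1 [[297, 52], [283, 97], [263, 94], [276, 51]]
vb2 [[213, 115], [227, 120], [215, 167], [200, 160]]
mark [158.         188.39999962] 2.600099563598633 [0.4908 0.4268 0.03  ]
mark [201.5 186.5] 2.9155757427215576 [0.4705 0.3703 0.03  ]
mark [216.5 176.5] 5.147915363311768 [0.4748 0.3469 0.03  ]
mark [217.5        164.38888884] 4.638240337371826 [0.4884 0.3395 0.03  ]
mark [187.  160.5] 17.007450103759766 [0.5082 0.374  0.03  ]
```

Call:
{"fn": "move_tool", "kwargs": {
  "increments": [
    {"x":-0.1,"y":-0.27,"z":0.03,"drz":88.3,"aperture":1},
    {"x":-0.1,"y":-0.27,"z":0.03,"drz":88.3,"aperture":1},
    {"x":-0.1,"y":-0.27,"z":0.03,"drz":88.3,"aperture":1},
    {"x":-0.1,"y":-0.27,"z":0.03,"drz":88.3,"aperture":1},
    {"x":-0.1,"y":-0.27,"z":0.03,"drz":88.3,"aperture":1},
    {"x":-0.1,"y":-0.27,"z":0.03,"drz":88.3,"aperture":1},
    {"x":-0.1,"y":-0.27,"z":0.03,"drz":88.3,"aperture":1},
    {"x":-0.1,"y":-0.27,"z":0.03,"drz":88.3,"aperture":1},
    {"x":-0.1,"y":-0.27,"z":0.03,"drz":88.3,"aperture":1},
    {"x":-0.1,"y":-0.27,"z":0.03,"drz":88.3,"aperture":1},
    {"x":-0.1,"y":-0.27,"z":0.03,"drz":88.3,"aperture":1},
    {"x":-0.1,"y":-0.27,"z":0.03,"drz":88.3,"aperture":1},
    {"x":-0.1,"y":-0.27,"z":0.03,"drz":88.3,"aperture":1},
    {"x":-0.1,"y":-0.27,"z":0.03,"drz":88.3,"aperture":1}
  ]
}}

```text
t: 3.75
eef_pos: [0.5009, 0.4543, 0.2033]
tool_rot: [[-0.34, -0.94, -0.0], [-0.94, 0.34, -0.0], [0.0, 0.0, -1.0]]
contact_force: [1.6, 0.1, -0.2]
grip_width: 0.995
grip_force: 0.0
```

Run:
```python
from h import *
import pickle
w=arm.get_image("wrist");s=arm.sense();pickle.dump((w,s),open("w3.pkl","wb"));print(s["joint_positions"].round(1))
cv2.imwrite("pics/w3.png",w["frame"][:,:,::-1])
for vmin in(105,140):
  for c in blobs(mask(w,vmin=vmin)):
    print(vmin,[wrect(w,c,z).tolist() for z in(.02,.03,.04)])
```

```text
[ 58.7  20.3   1.7  -0.  -71.3 -78.6]
105 [[480.9, 398.86, 92.08, 61.48, 69.6], [480.76, 398.53, 89.63, 59.84, 69.6], [480.62, 398.21, 87.17, 58.21, 69.6]]
105 [[571.9, 233.65, 77.68, 56.55, -38.31], [569.33, 237.73, 75.61, 55.04, -38.31], [566.76, 241.8, 73.55, 53.53, -38.31]]
105 [[443.29, 278.15, 60.2, 44.19, 59.54], [444.15, 281.04, 58.6, 43.01, 59.54], [445.01, 283.93, 56.99, 41.84, 59.54]]
140 [[480.9, 398.86, 92.08, 61.48, 69.6], [480.76, 398.53, 89.63, 59.84, 69.6], [480.62, 398.21, 87.17, 58.21, 69.6]]
140 [[566.95, 220.2, 68.82, 29.33, -38.44], [564.51, 224.64, 66.98, 28.55, -38.44], [562.08, 229.07, 65.15, 27.77, -38.44]]
140 [[442.13, 278.09, 60.74, 43.38, 56.93], [443.02, 280.98, 59.12, 42.22, 56.93], [443.91, 283.87, 57.51, 41.06, 56.93]]
```

View pics/w3.png

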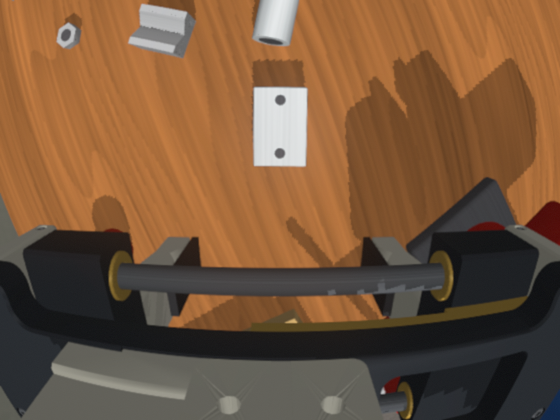

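The riser is at (280,126), clean of neighbours, and its size and position agree with view 1 at a height of 30 mm. Grasp it.

Call:
{"fn": "move_tool", "kwargs": {
  "increments": [
    {"x":0.03,"z":0.04,"drz":0.5,"aperture":1},
    {"x":0.059,"z":0.08,"drz":0.5,"aperture":1},
    {"x":0.059,"z":0.12,"drz":0.5,"aperture":1},
    {"x":0.059,"z":0.16,"drz":0.5,"aperture":1},
    {"x":0.059,"z":0.185,"drz":0.5,"aperture":1},
    {"x":0.059,"z":0.197,"drz":0.5,"aperture":1},
    {"x":0.059,"z":0.197,"drz":0.5,"aperture":1},
    {"x":0.059,"z":0.197,"drz":0.5,"aperture":1},
    {"x":0.059,"z":0.197,"drz":0.5,"aperture":0.5},
    {"x":0.059,"z":0.197,"drz":0.5,"aperture":0.5},
    {"x":0.059,"z":0.197,"drz":0.5,"aperture":0.5},
    {"x":0.059,"z":0.197,"drz":0.5,"aperture":0.5},
    {"x":0.059,"z":0.197,"drz":0.5,"aperture":0.5},
    {"x":0.059,"z":0.197,"drz":0.5,"aperture":0.5}
  ]
}}

```text
t: 5.2
eef_pos: [0.4812, 0.3983, 0.0065]
tool_rot: [[-0.35, -0.937, 0.0], [-0.937, 0.35, 0.0], [-0.0, -0.0, -1.0]]
contact_force: [-0.3, 0.1, 0.6]
grip_width: 0.53
grip_force: 0.0
```

Run:
```python
from h import *
s=arm.sense();print(s["grip_width"],s["grip_force"],s["contact_force"],s["eef_pos"])
w=arm.get_image("wrist")
print(proj(w,[[.4808,.3985,.03],s["eef_pos"]],True))
cv2.imwrite("pics/w4.png",w["frame"][:,:,::-1])
```

```text
0.5300995543586147 0.0 [-0.30587743  0.09573879  0.60054136] [0.48117953 0.39833333 0.00646166]
[[279.6692798  246.56324   ]
 [279.09802337 231.82317315]]
```

View pics/w4.png

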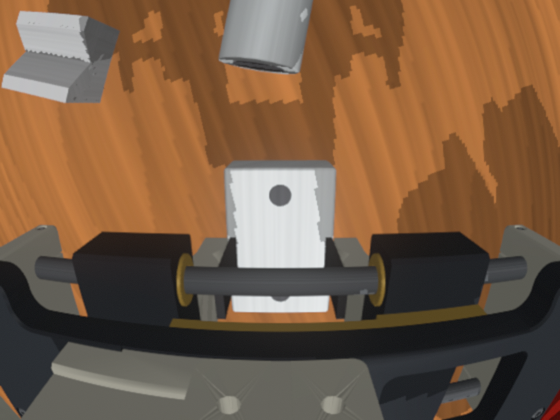

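The fingers stand close to the riser's sides (about columns 235 and 330) but are not yet pressing. I'll close fully.

Call:
{"fn": "move_tool", "kwargs": {
  "increments": [
    {"aperture":0},
    {"aperture":0},
    {"aperture":0},
    {"aperture":0},
    {"aperture":0}
  ]
}}

```text
t: 5.75
eef_pos: [0.4811, 0.3983, 0.0063]
tool_rot: [[-0.35, -0.937, -0.0], [-0.937, 0.35, -0.0], [0.0, 0.0, -1.0]]
contact_force: [0.1, 1.0, 0.3]
grip_width: 0.106
grip_force: 0.0
```

Call:
{"fn": "move_tool", "kwargs": {
  "increments": [
    {"aperture":0},
    {"aperture":0},
    {"aperture":0}
  ]
}}

```text
t: 6.05
eef_pos: [0.4812, 0.3983, 0.0063]
tool_rot: [[-0.35, -0.937, -0.0], [-0.937, 0.35, -0.0], [0.0, -0.0, -1.0]]
contact_force: [-0.3, 0.4, 0.1]
grip_width: 0.008
grip_force: 0.0
```

Run:
```python
from h import *
s=arm.sense();print(s["grip_width"],s["grip_force"])
w=arm.get_image("wrist")
cv2.imwrite("pics/w5.png",w["frame"][:,:,::-1])
```

```text
0.008300819507908678 0.0
```

View pics/w5.png

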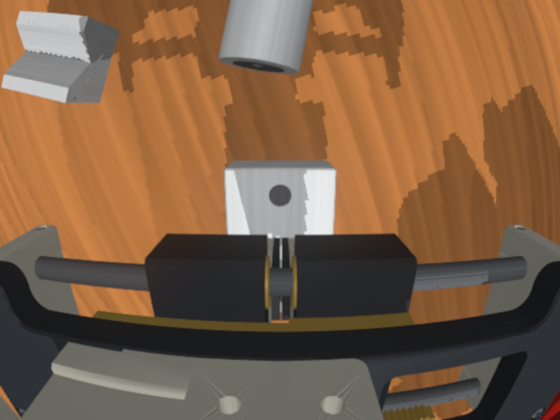

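The fingers have shut above the riser without touching it, so the real tips lie well behind the reported TCP, by roughly 25–35 mm. I'll probe gently down on the riser's top to measure the offset.

Call:
{"fn": "move_tool", "kwargs": {
  "increments": [
    {"z":0.001,"aperture":0},
    {"z":0.002,"aperture":0},
    {"z":0.003,"aperture":0},
    {"z":0.003,"aperture":0}
  ],
  "only": "eef|contact"
}}

```text
eef_pos: [0.4811, 0.3982, 0.0031]
contact_force: [0.1, -0.6, 0.8]
```

Run:
```python
from h import *
import pickle
# scale check: finger tip depth in the wrist picture, from the open picture w1: inner tip corner pixels
w,s=pickle.load(open("w1.pkl","rb"));R=s["tool_rot"]
for px in((200,238),(364,238),(145,325),(420,325)):
    o,c=rays(w,px,True);o=R.T@(o-s["eef_pos"]);c=R.T@c[0]
    print(px,[(o+c*((z-o[2])/c[2])).round(4).tolist() for z in(0,-.02,-.035)])
```

```text
(200, 238) [[-0.0057, -0.0521, 0.0], [0.0024, -0.0467, -0.02], [0.0084, -0.0426, -0.035]]
(364, 238) [[-0.0057, 0.0544, 0.0], [0.0024, 0.0487, -0.02], [0.0084, 0.0444, -0.035]]
(145, 325) [[-0.0806, -0.1052, -0.0], [-0.0648, -0.0943, -0.02], [-0.0529, -0.0861, -0.035]]
(420, 325) [[-0.081, 0.1092, -0.0], [-0.0651, 0.0978, -0.02], [-0.0532, 0.0893, -0.035]]
```

The picture geometry agrees: the tips are about 35 mm behind the reported TCP. I keep probing.

Call:
{"fn": "move_tool", "kwargs": {
  "increments": [
    {"z":0.002,"aperture":0},
    {"z":0.003,"aperture":0},
    {"z":0.004,"aperture":0},
    {"z":0.005,"aperture":0},
    {"z":0.005,"aperture":0}
  ],
  "only": "eef|contact"
}}

```text
eef_pos: [0.4811, 0.3982, -0.0018]
contact_force: [0.2, 1.0, 1.0]
```

Call:
{"fn": "move_tool", "kwargs": {
  "increments": [
    {"z":0.001,"aperture":0},
    {"z":0.002,"aperture":0},
    {"z":0.002,"aperture":0}
  ],
  "only": "eef|contact"
}}

```text
eef_pos: [0.4812, 0.3984, -0.0029]
contact_force: [-2.3, -1.1, 6.2]
```

Call:
{"fn": "move_tool", "kwargs": {
  "increments": [
    {"z":0.001,"aperture":0},
    {"z":0.001,"aperture":0}
  ],
  "only": "eef|contact"
}}

```text
eef_pos: [0.4813, 0.3984, -0.0029]
contact_force: [-4.3, -3.1, 13.6]
```

Contact is at a reported z of -0.0028 with the riser top at 0.030, so the tips are 33 mm behind the reported TCP. I allow for that: lift, open, go down, grip.

Call:
{"fn": "move_tool", "kwargs": {
  "increments": [
    {"z":-0.01,"aperture":1},
    {"z":-0.01,"aperture":1},
    {"z":-0.01,"aperture":1},
    {"z":-0.01,"aperture":1},
    {"z":-0.01,"aperture":1},
    {"z":-0.01,"aperture":1},
    {"z":-0.01,"aperture":1},
    {"z":-0.01,"aperture":1},
    {"z":-0.01,"aperture":1},
    {"z":0.005,"aperture":1},
    {"z":0.015,"aperture":1},
    {"z":0.022,"aperture":1},
    {"z":0.022,"aperture":1}
  ]
}}

```text
t: 8.8
eef_pos: [0.4806, 0.3975, -0.0279]
tool_rot: [[-0.35, -0.937, -0.001], [-0.937, 0.35, -0.002], [0.002, 0.001, -1.0]]
contact_force: [-0.7, -0.3, 0.1]
grip_width: 0.998
grip_force: 0.0
```

Call:
{"fn": "move_tool", "kwargs": {
  "increments": [
    {"aperture":0},
    {"aperture":0},
    {"aperture":0},
    {"aperture":0},
    {"aperture":0},
    {"aperture":0}
  ]
}}

```text
t: 9.4
eef_pos: [0.4813, 0.3985, -0.0262]
tool_rot: [[-0.35, -0.937, 0.0], [-0.937, 0.35, 0.0], [-0.001, -0.0, -1.0]]
contact_force: [0.2, -0.4, 3.1]
grip_width: 0.681
grip_force: 30.0
```

Gripped at 60 mm. I carry it over the plate.

Call:
{"fn": "move_tool", "kwargs": {
  "increments": [
    {"z":-0.02,"aperture":0},
    {"z":-0.05,"aperture":0},
    {"z":-0.08,"aperture":0},
    {"x":0.04,"y":-0.025,"z":-0.08,"drz":-3,"aperture":0},
    {"x":0.08,"y":-0.05,"z":-0.08,"drz":-6,"aperture":0},
    {"x":0.12,"y":-0.076,"z":-0.08,"drz":-9,"aperture":0},
    {"x":0.16,"y":-0.101,"z":-0.08,"drz":-12,"aperture":0},
    {"x":0.2,"y":-0.126,"z":-0.08,"drz":-13.7,"aperture":0},
    {"x":0.24,"y":-0.151,"z":-0.08,"drz":-13.7,"aperture":0},
    {"x":0.28,"y":-0.176,"z":-0.08,"drz":-13.7,"aperture":0},
    {"x":0.3,"y":-0.189,"z":-0.07,"drz":-13.7,"aperture":0},
    {"x":0.3052,"y":-0.1922,"z":-0.05,"drz":-13.7,"aperture":0},
    {"x":0.3052,"y":-0.1922,"z":-0.03,"drz":-13.7,"aperture":0},
    {"x":0.3052,"y":-0.1922,"z":-0.03,"drz":-13.7,"aperture":0},
    {"x":0.3052,"y":-0.1922,"z":-0.03,"drz":-13.7,"aperture":0}
  ]
}}

```text
t: 10.9
eef_pos: [0.5538, 0.0449, 0.0031]
tool_rot: [[-0.118, -0.993, -0.002], [-0.993, 0.118, -0.001], [0.001, 0.001, -1.0]]
contact_force: [0.0, 0.9, -3.3]
grip_width: 0.685
grip_force: 30.0
```

Run:
```python
from h import *
s=arm.sense();R=s["tool_rot"];print(s["eef_pos"].round(4),np.degrees(np.arctan2(R[1,0],R[0,0])),intool([.5545-.0002*0,.0454,-.006]).round(4),s["joint_positions"].round(1))
```

```text
[0.5538 0.0449 0.0031] -96.79418525210635 [-0.0006 -0.0007  0.0091] [ 24.8  20.9 -27.5   0.  -41.7 -31.6]
```

Call:
{"fn": "move_tool", "kwargs": {
  "increments": [
    {"z":0.004,"aperture":0},
    {"z":0.007,"aperture":0},
    {"z":0.009,"aperture":0},
    {"z":0.01,"aperture":0},
    {"z":0.01,"aperture":0}
  ]
}}

```text
t: 11.4
eef_pos: [0.5544, 0.0454, -0.0063]
tool_rot: [[-0.118, -0.993, 0.0], [-0.993, 0.118, 0.0], [-0.0, -0.0, -1.0]]
contact_force: [-2.1, 2.2, -1.0]
grip_width: 0.68
grip_force: 30.0
```

Run:
```python
from h import *
P=np.mean([(arm.get_image("wrist"),arm.sense()["eef_pos"])[1] for _ in range(3)],0);print(P.round(4),intool([.5545,.0454,-.006]).round(4))
```

```text
[ 0.5544  0.0453 -0.0062] [-0.0001 -0.0001 -0.0002]
```

Call:
{"fn": "move_tool", "kwargs": {
  "increments": [
    {"z":0.001,"aperture":0},
    {"z":0.001,"aperture":1},
    {"z":0.001,"aperture":1},
    {"z":0.001,"aperture":1},
    {"z":0.001,"aperture":1},
    {"z":-0.04,"aperture":1},
    {"z":-0.08,"aperture":1},
    {"x":-0.03,"z":-0.12,"aperture":1},
    {"x":-0.06,"z":-0.16,"aperture":1},
    {"x":-0.06,"z":-0.2,"aperture":1},
    {"x":-0.06,"z":-0.2,"aperture":1},
    {"x":-0.06,"z":-0.2,"aperture":1}
  ]
}}

```text
t: 12.75
eef_pos: [0.5617, 0.1051, 0.1942]
tool_rot: [[-0.118, -0.993, 0.002], [-0.993, 0.118, 0.001], [-0.002, -0.002, -1.0]]
contact_force: [-0.5, 0.1, -1.1]
grip_width: 1.002
grip_force: 0.0
```

Run:
```python
from h import *
w=arm.get_image("wrist")
cv2.imwrite("pics/w6.png",w["frame"][:,:,::-1])
for vmin in(105,140,190,210):
  for c in blobs(mask(w,vmin=vmin)):
    x=c.mean((0,1)).round();print(vmin,x,[wrect(w,c,z).tolist() for z in(.02,.04,.05)])
```

```text
105 [119. 117.] [[749.09, 4.89, 95.06, 20.79, 20.17], [738.33, 6.45, 89.87, 19.65, 20.17], [732.95, 7.23, 87.28, 19.09, 20.17]]
105 [280. 125.] [[554.37, 45.22, 113.19, 112.22, -7.07], [554.25, 44.58, 107.01, 106.09, -7.07], [554.19, 44.26, 103.92, 103.03, -7.07]]
140 [118. 117.] [[749.86, 5.18, 93.47, 20.52, 19.96], [739.06, 6.72, 88.37, 19.4, 19.96], [733.66, 7.5, 85.82, 18.84, 19.96]]
140 [281. 124.] [[554.39, 45.26, 111.04, 111.0, 82.97], [554.26, 44.62, 104.98, 104.94, 82.97], [554.2, 44.3, 101.94, 101.91, 82.97]]
190 [281. 126.] [[553.68, 47.15, 94.43, 62.23, 83.25], [553.59, 46.4, 89.28, 58.83, 83.25], [553.55, 46.02, 86.7, 57.13, 83.25]]
```

View pics/w6.png

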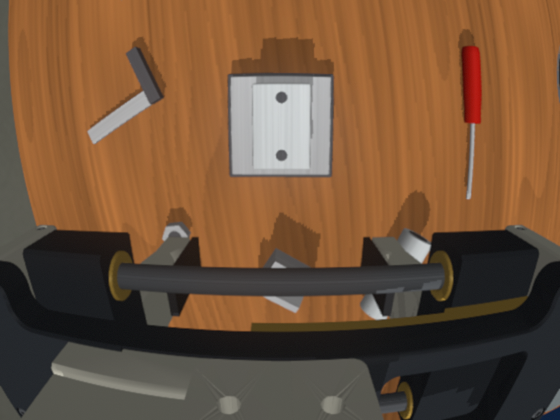

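The riser sits centred and square on the plate: riser (553.6,46.0) at 83.2° against plate (554.4,45.2) at 83.1°. Next the V-block.

Call:
{"fn": "move_tool", "kwargs": {
  "increments": [
    {"x":-0.04,"drz":-8.5,"aperture":1},
    {"x":-0.08,"y":0.003,"drz":-17,"aperture":1},
    {"x":-0.12,"y":0.006,"drz":-25.5,"aperture":1},
    {"x":-0.1318,"y":0.0063,"drz":-34,"aperture":1},
    {"x":-0.1318,"y":0.0063,"z":0.02,"drz":-42,"aperture":1},
    {"x":-0.1318,"y":0.0063,"z":0.06,"drz":-50,"aperture":1},
    {"x":-0.1318,"y":0.0063,"z":0.1,"drz":-58.6,"aperture":1},
    {"x":-0.1318,"y":0.0063,"z":0.13,"drz":-58.6,"aperture":1},
    {"x":-0.1318,"y":0.0063,"z":0.16,"drz":-58.6,"aperture":1},
    {"x":-0.1318,"y":0.0063,"z":0.16,"drz":-58.6,"aperture":1},
    {"x":-0.1318,"y":0.0063,"z":0.16,"drz":-58.6,"aperture":1}
  ]
}}

```text
t: 13.9
eef_pos: [0.5703, 0.2355, 0.0326]
tool_rot: [[0.786, -0.619, -0.002], [-0.619, -0.786, -0.002], [-0.0, 0.003, -1.0]]
contact_force: [0.9, 1.1, 0.9]
grip_width: 0.999
grip_force: 0.0
```

Run:
```python
from h import *
s=arm.sense();R=s["tool_rot"];print(s["eef_pos"].round(4),np.degrees(np.arctan2(R[1,0],R[0,0])),intool([.571,.2367,-.023]).round(4))
```

```text
[0.5703 0.2355 0.0326] -38.20948447441371 [-0.0002 -0.0015  0.0555]
```

Call:
{"fn": "move_tool", "kwargs": {
  "increments": [
    {"y":-0.001,"z":0.03,"aperture":1},
    {"y":-0.001,"z":0.048,"aperture":1},
    {"y":-0.001,"z":0.055,"aperture":1},
    {"y":-0.001,"z":0.055,"aperture":1},
    {"y":-0.001,"z":0.055,"aperture":0},
    {"y":-0.001,"z":0.055,"aperture":0},
    {"y":-0.001,"z":0.055,"aperture":0},
    {"y":-0.001,"z":0.055,"aperture":0},
    {"y":-0.001,"z":0.055,"aperture":0},
    {"y":-0.001,"z":0.055,"aperture":0},
    {"y":-0.001,"z":0.055,"aperture":0},
    {"y":-0.001,"z":0.055,"aperture":0},
    {"y":-0.001,"z":0.055,"aperture":0}
  ]
}}

```text
t: 15.2
eef_pos: [0.5714, 0.2371, -0.0214]
tool_rot: [[0.786, -0.618, 0.0], [-0.618, -0.786, 0.0], [0.0, -0.0, -1.0]]
contact_force: [-1.9, -0.5, 4.4]
grip_width: 0.568
grip_force: 30.0
```

Run:
```python
from h import *
w=arm.get_image("wrist");s=arm.sense()
print(intool([.571,.2367,-.023]).round(4))
```

```text
[-0.0001  0.0006  0.0016]
```

Call:
{"fn": "move_tool", "kwargs": {
  "increments": [
    {"z":-0.03,"aperture":0},
    {"z":-0.07,"aperture":0},
    {"z":-0.1,"drz":8,"aperture":0},
    {"x":0.022,"y":0.033,"z":-0.1,"drz":16,"aperture":0},
    {"x":0.044,"y":0.066,"z":-0.1,"drz":24,"aperture":0},
    {"x":0.066,"y":0.1,"z":-0.1,"drz":32,"aperture":0},
    {"x":0.088,"y":0.134,"z":-0.1,"drz":40,"aperture":0},
    {"x":0.1046,"y":0.1612,"z":-0.1,"drz":48,"aperture":0},
    {"x":0.1046,"y":0.1612,"z":-0.1,"drz":54,"aperture":0},
    {"x":0.1046,"y":0.1612,"z":-0.09,"drz":58.6,"aperture":0},
    {"x":0.1046,"y":0.1612,"z":-0.07,"drz":58.6,"aperture":0},
    {"x":0.1046,"y":0.1612,"z":-0.06,"drz":58.6,"aperture":0},
    {"x":0.1046,"y":0.1612,"z":-0.06,"drz":58.6,"aperture":0},
    {"x":0.1046,"y":0.1612,"z":-0.06,"drz":58.6,"aperture":0}
  ]
}}

```text
t: 16.65
eef_pos: [0.5536, 0.0457, 0.038]
tool_rot: [[-0.118, -0.993, -0.001], [-0.993, 0.118, -0.001], [0.001, 0.001, -1.0]]
contact_force: [0.3, 0.1, -6.8]
grip_width: 0.564
grip_force: 30.0
```

Run:
```python
from h import *
w=arm.get_image("wrist");s=arm.sense();R=s["tool_rot"];print(s["eef_pos"].round(4),np.degrees(np.arctan2(R[1,0],R[0,0])),intool([.554,.0457,.0286]).round(4))
```

```text
[0.5541 0.0459 0.0386] -96.77413306819885 [0.0002 0.0001 0.01  ]
```

Set it down, release, rise and look.

Call:
{"fn": "move_tool", "kwargs": {
  "increments": [
    {"z":0.005,"aperture":0},
    {"z":0.008,"aperture":0},
    {"z":0.0095,"aperture":0},
    {"z":0.0105,"aperture":0},
    {"z":0.011,"aperture":0},
    {"z":0.011,"aperture":0}
  ]
}}

```text
t: 17.3
eef_pos: [0.5538, 0.0458, 0.0286]
tool_rot: [[-0.118, -0.993, 0.0], [-0.993, 0.118, -0.0], [-0.0, -0.0, -1.0]]
contact_force: [-6.3, 0.8, 3.9]
grip_width: 0.57
grip_force: 30.0
```

Call:
{"fn": "move_tool", "kwargs": {
  "increments": [
    {"aperture":1},
    {"aperture":1},
    {"aperture":1},
    {"aperture":1},
    {"aperture":1},
    {"z":-0.04,"aperture":1},
    {"z":-0.08,"aperture":1},
    {"x":-0.03,"z":-0.12,"aperture":1},
    {"x":-0.06,"z":-0.15,"aperture":1},
    {"x":-0.06,"z":-0.17,"aperture":1},
    {"x":-0.06,"z":-0.17,"aperture":1}
  ]
}}

```text
t: 18.4
eef_pos: [0.5628, 0.1067, 0.2008]
tool_rot: [[-0.117, -0.993, 0.005], [-0.993, 0.117, 0.002], [-0.003, -0.005, -1.0]]
contact_force: [0.2, 0.5, -0.6]
grip_width: 1.001
grip_force: 0.0
```

Run:
```python
from h import *
w=arm.get_image("wrist")
cv2.imwrite("pics/w7.png",cv2.resize(w["frame"][60:230,180:400,::-1],None,fx=3,fy=3,interpolation=cv2.INTER_CUBIC))
g=w["frame"][:,:,0].astype(int)
print(proj(w,[[.554,.0457,.09]],True))
for r in(90,110,130,150,170): print(r,g[r,225:345:1].tolist())
```

```text
[[281.91873091 125.67685568]]
90 [150, 151, 154, 156, 139, 103, 85, 106, 150, 174, 179, 182, 183, 183, 183, 185, 185, 184, 184, 185, 184, 183, 182, 182, 182, 183, 185, 186, 181, 173, 190, 200, 200, 197, 194, 184, 156, 147, 150, 152, 150, 149, 148, 149, 151, 153, 152, 151, 150, 150, 151, 152, 152, 153, 145, 127, 116, 110, 112, 120, 131, 142, 147, 148, 150, 151, 149, 147, 147, 149, 152, 151, 151, 151, 151, 152, 154, 156, 156, 154, 155, 155, 154, 152, 151, 145, 131, 136, 164, 184, 186, 183, 181, 178, 178, 181, 182, 182, 182, 183, 182, 182, 182, 181, 180, 168, 129, 90, 89, 127, 148, 154, 156, 157, 156, 151, 151, 154, 159, 163]
110 [156, 153, 151, 150, 140, 107, 87, 105, 143, 172, 179, 180, 181, 180, 182, 183, 184, 183
[... 1612 characters left out ...]
, 174, 177, 176, 174, 154, 108, 85, 96, 136, 154, 157, 158, 157, 159, 158, 157, 157, 157, 153, 147]
170 [149, 150, 152, 153, 153, 149, 124, 91, 95, 134, 165, 174, 176, 177, 177, 177, 178, 178, 179, 181, 182, 180, 177, 178, 178, 177, 176, 176, 176, 174, 174, 176, 177, 178, 178, 181, 182, 179, 176, 174, 174, 176, 179, 179, 180, 181, 180, 179, 179, 176, 177, 178, 178, 177, 176, 177, 178, 177, 178, 177, 175, 176, 177, 175, 173, 174, 173, 172, 171, 171, 172, 172, 172, 172, 171, 169, 170, 171, 171, 172, 173, 171, 167, 165, 165, 167, 172, 173, 171, 171, 171, 169, 168, 169, 171, 172, 172, 172, 172, 173, 174, 175, 174, 163, 131, 94, 89, 116, 140, 150, 152, 154, 155, 156, 157, 155, 155, 155, 154, 155]
```

View pics/w7.png

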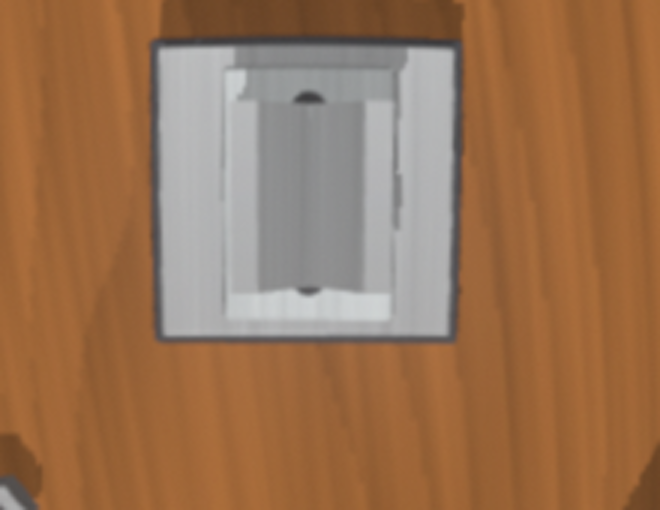

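The V-block stands on the riser with its groove at crop columns 257–366 and rows 100–293, and the riser marks show at both ends. I compute the centring with a settled picture.

Run:
```python
from h import *
for _ in range(3): w=arm.get_image("wrist")
g=w["frame"][:,:,0].astype(float)
R=arm.sense()["tool_rot"];o=np.array([.5545,.0454])
t=np.radians(83.15);ax=np.array([np.cos(t),np.sin(t)]);ay=np.array([-ax[1],ax[0]])
def rel(px,z): p=plane(w,px,z,True)[0,:2]-o;return (np.array([p@ax,p@ay])*1000).round(2)
def cross(v,lv,i0,i1):  # first crossing index
    for i in range(i0,i1):
        if (v[i]-lv)*(v[i+1]-lv)<=0 and v[i]!=v[i+1]: return i+(lv-v[i])/(v[i+1]-v[i])
L=[];Rr=[]
for r in range(105,150,3):
    v=g[r]; L.append(cross(v,160,260,275));Rr.append(cross(v,160,293,310))
print(L[:3],Rr[:3]);a,b=np.mean(L),np.mean(Rr)
print("vb groove edges",rel((a,126),.09),rel((b,126),.09))
PL=[cross(g[r],150,227,240) for r in range(105,150,3)];PR=[cross(g[r],150,322,335) for r in range(105,150,3)]
print("plate",rel((np.mean(PL),126),.02),rel((np.mean(PR),126),.02))
# lengthwise: mean over land columns
v=g[:,256:264].mean(1);print("land col",list(zip(range(84,100),v[84:100].round())),list(zip(range(150,166),v[150:166].round())))
v=g[:,272:278].mean(1);print("groove col",v[84:100].round().tolist(),v[150:166].round().tolist())
for z,r in((.09,93),(.09,94),(.09,157),(.09,158)):print(r,rel((283,r),z))
# riser marks (partly hidden): column only
print("mark col",rel((282.7,92),.05))
```

```text
[np.float64(262.0), np.float64(261.9375), np.float64(261.875)] [np.float64(298.27777777777777), np.float64(298.05555555555554), np.float64(298.11764705882354)]
vb groove edges [ -1.89 -14.79] [-1.92 18.31]
plate [ -0.09 -55.06] [-0.1 55.2]
land col [(84, np.float64(138.0)), (85, np.float64(155.0)), (86, np.float64(163.0)), (87, np.float64(164.0)), (88, np.float64(164.0)), (89, np.float64(163.0)), (90, np.float64(163.0)), (91, np.float64(163.0)), (92, np.float64(162.0)), (93, np.float64(157.0)), (94, np.float64(152.0)), (95, np.float64(157.0)), (96, np.float64(171.0)), (97, np.float64(175.0)), (98, np.float64(174.0)), (99, np.float64(174.0))] [(150, np.float64(168.0)), (151, np.float64(168.0)), (152, np.float64(168.0)), (153, np.float64(168.0)), (154, np.float64(168.0)), (155, np.float64(168.0)), (156, np.float64(168.0)), (157, np.float64(167.0)), (158, np.float64(167.0)), (159, np.float64(168.0)), (160, np.float64(177.0)), (161, np.float64(195.0)), (162, np.float64(199.0)), (163, np.float64(199.0)), (164, np.float64(199.0)), (165, np.float64(199.0))]
groove col [139.0, 150.0, 153.0, 153.0, 153.0, 153.0, 152.0, 152.0, 146.0, 134.0, 117.0, 112.0, 124.0, 136.0, 139.0, 138.0] [139.0, 139.0, 139.0, 139.0, 139.0, 139.0, 139.0, 138.0, 141.0, 156.0, 184.0, 199.0, 202.0, 201.0, 201.0, 201.0]
93 [-32.19   4.38]
94 [-31.27   4.38]
157 [26.86  4.49]
158 [27.79  4.5 ]
mark col [-35.93   4.42]
```

The V-block is centred lengthwise (±29.9 mm) and 1.7 mm off the plate's midline sideways, under 1 mm off the riser's, which is fine. Next I look from above the bar.

Call:
{"fn": "move_tool", "kwargs": {
  "increments": [
    {"x":-0.04,"y":0.03,"drz":8,"aperture":1},
    {"x":-0.08,"y":0.06,"drz":16,"aperture":1},
    {"x":-0.12,"y":0.09,"z":0.02,"drz":24.2,"aperture":1},
    {"x":-0.16,"y":0.12,"z":0.03,"drz":24.2,"aperture":1},
    {"x":-0.179,"y":0.129,"z":0.03,"drz":24.2,"aperture":1},
    {"x":-0.179,"y":0.129,"z":0.03,"drz":24.2,"aperture":1},
    {"x":-0.179,"y":0.129,"z":0.03,"drz":24.2,"aperture":1},
    {"x":-0.179,"y":0.129,"z":0.03,"drz":24.2,"aperture":1}
  ]
}}

```text
t: 19.4
eef_pos: [0.4542, 0.2974, 0.1668]
tool_rot: [[-0.516, -0.857, -0.001], [-0.857, 0.516, -0.001], [0.001, 0.0, -1.0]]
contact_force: [0.0, 0.1, -0.7]
grip_width: 1.002
grip_force: 0.0
```

Run:
```python
from h import *
for _ in range(3): w=arm.get_image("wrist")
s=arm.sense();print(s["eef_pos"].round(4),s["joint_positions"].round(1))
cv2.imwrite("pics/w8.png",w["frame"][:,:,::-1])
for smax,vmin in((60,70),(60,105),(60,140)):
  for c in blobs(mask(w,smax,vmin)):
    x=c.mean((0,1)).round();print(smax,vmin,x,[wrect(w,c,z).tolist() for z in(.015,.022,.03)])
print("cam",w["world_from_camera"][:3,3].round(4))
```

```text
[0.4546 0.2973 0.1673] [ 53.9   9.3 -18.2   0.  -62.5 -85. ]
60 70 [280. 131.] [[427.23, 251.13, 131.21, 44.12, 59.36], [427.01, 250.82, 128.55, 43.22, 59.36], [426.76, 250.46, 125.5, 42.2, 59.36]]
60 70 [93. 54.] [[561.01, 32.25, 150.3, 133.73, 83.34], [558.08, 36.39, 147.24, 131.01, 83.34], [554.72, 41.12, 143.75, 127.91, 83.34]]
60 105 [280. 131.] [[427.23, 251.13, 131.21, 44.12, 59.36], [427.01, 250.82, 128.55, 43.22, 59.36], [426.76, 250.46, 125.5, 42.2, 59.36]]
60 105 [94. 41.] [[562.56, 28.28, 142.75, 129.75, 83.34], [559.59, 32.5, 139.85, 127.11, 83.34], [556.2, 37.32, 136.54, 124.1, 83.34]]
60 140 [281. 132.] [[425.67, 252.07, 131.13, 41.34, 58.95], [425.48, 251.74, 128.46, 40.5, 58.95], [425.27, 251.36, 125.42, 39.54, 58.95]]
60 140 [105.  49.] [[556.21, 38.48, 121.94, 112.77, 83.18], [553.37, 42.49, 119.46, 110.47, 83.18], [550.12, 47.08, 116.63, 107.85, 83.18]]
60 140 [62. 38.] [[591.93, -3.72, 85.92, 64.12, 83.23], [588.36, 1.15, 84.18, 62.81, 83.23], [584.29, 6.71, 82.18, 61.32, 83.23]]
cam [0.4165 0.2358 0.3594]
```

View pics/w8.png

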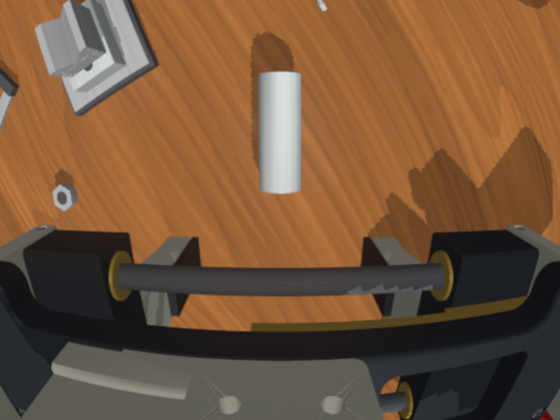

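The bar lies at columns 259–301, rows 72–192, clear all round; the length reads 120 mm at a height of 44 mm. Grasp it a little above its axis so the tips clear the V-block later.

Call:
{"fn": "move_tool", "kwargs": {
  "increments": [
    {"x":0.03,"z":0.04,"aperture":1},
    {"x":0.0552,"z":0.08,"aperture":1},
    {"x":0.0552,"z":0.12,"aperture":1},
    {"x":0.0552,"z":0.155,"aperture":1},
    {"x":0.0552,"z":0.18,"aperture":1},
    {"x":0.0552,"z":0.191,"aperture":1},
    {"x":0.0552,"z":0.191,"aperture":1},
    {"x":0.0552,"z":0.191,"aperture":1},
    {"x":0.0552,"z":0.191,"aperture":1}
  ]
}}

```text
t: 20.45
eef_pos: [0.4265, 0.2518, -0.0223]
tool_rot: [[-0.515, -0.857, 0.002], [-0.857, 0.515, 0.002], [-0.002, -0.0, -1.0]]
contact_force: [0.2, -0.3, -0.2]
grip_width: 1.001
grip_force: 0.0
```

Call:
{"fn": "move_tool", "kwargs": {
  "increments": [
    {"aperture":0},
    {"aperture":0},
    {"aperture":0},
    {"aperture":0},
    {"aperture":0},
    {"aperture":0},
    {"aperture":0},
    {"aperture":0}
  ]
}}

```text
t: 21.25
eef_pos: [0.4258, 0.2511, -0.0236]
tool_rot: [[-0.515, -0.857, 0.0], [-0.857, 0.515, 0.0], [-0.0, -0.0, -1.0]]
contact_force: [0.0, -0.7, -0.2]
grip_width: 0.496
grip_force: 30.0
```

Run:
```python
from h import *
for _ in range(2): w=arm.get_image("wrist")
s=arm.sense();print(s["eef_pos"].round(4),s["grip_width"],intool([.4263,.2499,-.0235]).round(4))
```

```text
[ 0.4258  0.2511 -0.0236] 0.49131365426321444 [ 0.0008 -0.0011 -0.0001]
```

Call:
{"fn": "move_tool", "kwargs": {
  "increments": [
    {"z":-0.02,"aperture":0},
    {"z":-0.05,"aperture":0},
    {"z":-0.09,"aperture":0},
    {"z":-0.13,"aperture":0},
    {"x":0.018,"y":-0.036,"z":-0.14,"drz":-5,"aperture":0},
    {"x":0.036,"y":-0.072,"z":-0.14,"drz":-10,"aperture":0},
    {"x":0.054,"y":-0.108,"z":-0.14,"drz":-15,"aperture":0},
    {"x":0.073,"y":-0.143,"z":-0.14,"drz":-20,"aperture":0},
    {"x":0.091,"y":-0.18,"z":-0.14,"drz":-24.2,"aperture":0},
    {"x":0.105,"y":-0.205,"z":-0.13,"drz":-24.2,"aperture":0},
    {"x":0.1095,"y":-0.2152,"z":-0.115,"drz":-24.2,"aperture":0},
    {"x":0.1095,"y":-0.2152,"z":-0.1,"drz":-24.2,"aperture":0},
    {"x":0.1095,"y":-0.2152,"z":-0.0926,"drz":-24.2,"aperture":0},
    {"x":0.1095,"y":-0.2152,"z":-0.0926,"drz":-24.2,"aperture":0},
    {"x":0.1095,"y":-0.2152,"z":-0.0926,"drz":-24.2,"aperture":0},
    {"x":0.1095,"y":-0.2152,"z":-0.0926,"drz":-24.2,"aperture":0}
  ]
}}

```text
t: 22.95
eef_pos: [0.5541, 0.0469, 0.0697]
tool_rot: [[-0.118, -0.993, 0.001], [-0.993, 0.118, 0.0], [-0.001, -0.001, -1.0]]
contact_force: [0.1, -0.1, -4.6]
grip_width: 0.493
grip_force: 30.0
```

Run:
```python
from h import *
for _ in range(2): w=arm.get_image("wrist")
s=arm.sense();R=s["tool_rot"];print(s["eef_pos"].round(4),np.degrees(np.arctan2(R[1,0],R[0,0])),s["grip_width"],intool([.5539,.0464,.059]).round(4))
cv2.imwrite("pics/w9.png",w["frame"][:,:,::-1])
```

```text
[0.5541 0.0468 0.0697] -96.7675343931296 0.4955309857985301 [0.0005 0.0001 0.0107]
```

View pics/w9.png

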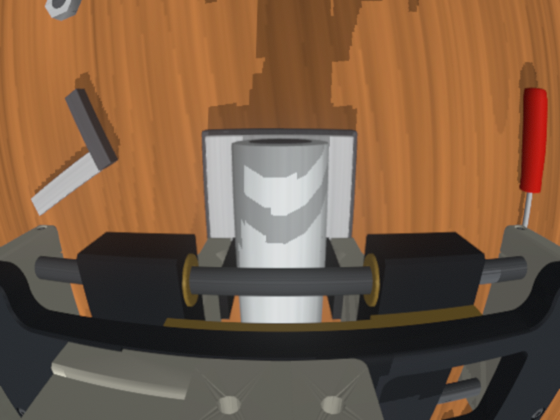

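The bar is held level between the fingers and squarely over the groove, its far end at about (280,142). I lower it slowly.

Call:
{"fn": "move_tool", "kwargs": {
  "increments": [
    {"x":0.0005,"z":0.005,"aperture":0},
    {"x":0.0005,"z":0.008,"aperture":0},
    {"x":0.0005,"z":0.0095,"aperture":0},
    {"x":0.0005,"z":0.0105,"aperture":0},
    {"x":0.0005,"z":0.0105,"aperture":0}
  ]
}}

```text
t: 23.55
eef_pos: [0.5538, 0.0458, 0.059]
tool_rot: [[-0.118, -0.993, 0.0], [-0.993, 0.118, -0.0], [-0.0, -0.0, -1.0]]
contact_force: [-2.6, 0.2, 2.9]
grip_width: 0.497
grip_force: 30.0
```

Call:
{"fn": "move_tool", "kwargs": {
  "increments": [
    {"z":0.0005,"aperture":0},
    {"z":0.0005,"aperture":0}
  ]
}}

```text
t: 23.75
eef_pos: [0.5538, 0.0458, 0.059]
tool_rot: [[-0.118, -0.993, 0.001], [-0.993, 0.118, 0.0], [-0.0, -0.001, -1.0]]
contact_force: [-5.2, 0.8, 7.0]
grip_width: 0.495
grip_force: 30.0
```

Seated. I release, rise and check.

Call:
{"fn": "move_tool", "kwargs": {
  "increments": [
    {"aperture":1},
    {"aperture":1},
    {"aperture":1},
    {"aperture":1},
    {"aperture":1},
    {"aperture":1},
    {"z":-0.04,"aperture":1},
    {"z":-0.08,"aperture":1},
    {"x":-0.03,"z":-0.11,"aperture":1},
    {"x":-0.06,"z":-0.14,"aperture":1},
    {"x":-0.06,"z":-0.14,"aperture":1},
    {"x":-0.06,"z":-0.14,"aperture":1}
  ]
}}

```text
t: 24.95
eef_pos: [0.5609, 0.1062, 0.1984]
tool_rot: [[-0.117, -0.993, 0.001], [-0.993, 0.117, 0.001], [-0.001, -0.001, -1.0]]
contact_force: [-0.3, -0.3, -0.1]
grip_width: 0.999
grip_force: 0.0
```

Run:
```python
from h import *
for _ in range(3): w=arm.get_image("wrist")
s=arm.sense();print(s["eef_pos"].round(4))
cv2.imwrite("pics/w10.png",w["frame"][:,:,::-1])
o=np.array([.5545,.0454]);t=np.radians(83.15);ax=np.array([np.cos(t),np.sin(t)]);ay=np.array([-ax[1],ax[0]])
def rel(px,z): p=plane(w,px,z,True)[0,:2]-o;return (np.array([p@ax,p@ay])*1000).round(2)
c=max(blobs(mask(w,60,140)),key=cv2.contourArea);x,y,ww,h=cv2.boundingRect(c);print(x,y,ww,h)
g=w["frame"][:,:,0].astype(int);print(g[60:235,280].tolist());print(g[130,220:345].tolist())
print(rel((280,80),.1266),rel((280,200),.1266),rel((250,130),.1046),rel((310,130),.1046))
d=arm.get_image("top");e=arm.get_image("scene");q=arm.sense()["eef_pos"]
pt=proj(d,[.59,-.228,.08])[0];print(pt)
cv2.imwrite("pics/cl.png",np.hstack([cv2.resize(i["frame"][int(p[1])-35:int(p[1])+35,int(p[0])-40:int(p[0])+40,::-1],None,fx=5,fy=5,interpolation=cv2.INTER_CUBIC) for i,p in((d,pt),(e,proj(e,[.59,-.228,.05])[0]))]))
```

```text
[0.56   0.1047 0.1968]
257 57 46 146
[210, 210, 210, 209, 210, 210, 210, 211, 210, 210, 210, 210, 209, 209, 209, 209, 210, 210, 209, 209, 210, 209, 209, 209, 209, 210, 209, 208, 208, 208, 209, 208, 208, 209, 208, 208, 209, 208, 209, 208, 208, 208, 208, 209, 208, 209, 208, 208, 206, 207, 207, 207, 207, 207, 207, 208, 207, 207, 208, 206, 207, 207, 207, 206, 206, 206, 206, 206, 206, 206, 205, 205, 204, 205, 205, 204, 206, 204, 205, 205, 204, 204, 203, 204, 204, 203, 204, 204, 203, 204, 203, 203, 202, 202, 202, 202, 202, 202, 202, 201, 200, 201, 201, 201, 201, 201, 200, 201, 200, 200, 200, 200, 199, 200, 199, 199, 199, 199, 198, 198, 199, 198, 198, 197, 197, 197, 196, 197, 196, 196, 196, 196, 197, 197, 196, 195, 196, 195, 195, 195, 195, 194, 182, 161, 152, 150, 150, 151, 151, 151, 150, 150, 150, 150, 149, 149, 149, 148, 148, 149, 148, 149, 148, 148, 148, 149, 148, 149, 148, 149, 149, 149, 149, 149, 148]
[149, 151, 153, 154, 154, 147, 121, 92, 96, 135, 164, 172, 174, 176, 175, 176, 178, 178, 179, 176, 178, 179, 177, 176, 175, 176, 174, 175, 176, 174, 171, 177, 180, 171, 145, 127, 135, 145, 153, 158, 163, 169, 175, 180, 183, 183, 183, 184, 186, 188, 190, 193, 194, 196, 198, 201, 204, 205, 204, 204, 205, 205, 203, 201, 201, 202, 201, 200, 196, 192, 191, 192, 190, 186, 182, 177, 172, 169, 164, 160, 154, 144, 133, 124, 119, 128, 149, 146, 132, 137, 161, 175, 177, 174, 170, 169, 171, 173, 174, 175, 176, 174, 174, 174, 174, 174, 170, 147, 101, 86, 116, 150, 157, 157, 156, 156, 152, 148, 145, 145, 142, 140, 140, 145, 149]
[-40.56   2.17] [58.03  2.26] [  0.77 -23.9 ] [ 0.73 28.35]
[368.0874129  213.33786214]
```

View pics/w10.png

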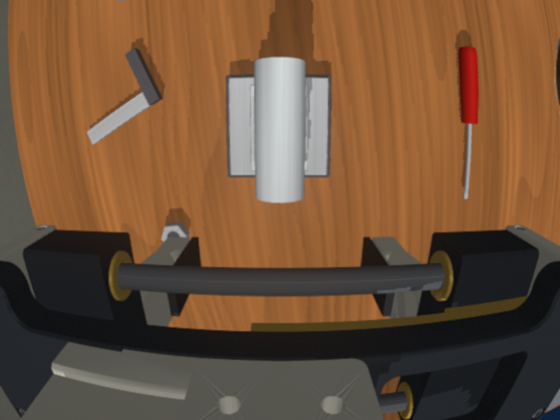

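The bar lies in the groove, with ends at rows 57.3 and 202.6 (-59.2 and +60.2 mm from the plate centre), so it is even within half a millimetre. Only the clamp remains; I move above it.

Call:
{"fn": "move_tool", "kwargs": {
  "increments": [
    {"x":0.04,"y":-0.003,"drz":-8,"aperture":1},
    {"x":0.08,"y":-0.006,"drz":-16,"aperture":1},
    {"x":0.12,"y":-0.01,"drz":-24,"aperture":1},
    {"x":0.16,"y":-0.014,"drz":-32,"aperture":1},
    {"x":0.2,"y":-0.017,"drz":-40,"aperture":1},
    {"x":0.24,"y":-0.02,"drz":-47.8,"aperture":1},
    {"x":0.28,"y":-0.024,"drz":-47.8,"aperture":1},
    {"x":0.2865,"y":-0.0243,"drz":-47.8,"aperture":1},
    {"x":0.2865,"y":-0.0243,"drz":-47.8,"aperture":1},
    {"x":0.2865,"y":-0.0243,"drz":-47.8,"aperture":1},
    {"x":0.2865,"y":-0.0243,"drz":-47.8,"aperture":1},
    {"x":0.2865,"y":-0.0243,"drz":-47.8,"aperture":1}
  ]
}}

```text
t: 26.4
eef_pos: [0.5511, -0.1809, 0.198]
tool_rot: [[0.657, -0.754, 0.0], [-0.754, -0.657, 0.0], [-0.0, -0.0, -1.0]]
contact_force: [-0.4, 0.4, -0.4]
grip_width: 1.005
grip_force: 0.0
```

Run:
```python
from h import *
import pickle
for _ in range(3): w=arm.get_image("wrist")
s=arm.sense();pickle.dump((w,s),open("w11.pkl","wb"));print(s["eef_pos"].round(4),s["joint_positions"].round(1),proj(w,[.59,-.228,.09],True))
cv2.imwrite("pics/w11.png",w["frame"][:,:,::-1])
for smax,vmin in((60,105),(60,140),(60,170)):
  for c in blobs(mask(w,smax,vmin),100):
    x=c.mean((0,1)).round();print(smax,vmin,x,cv2.contourArea(c),[wrect(w,c,z).tolist() for z in(.068,.092)])
```

```text
[ 0.5511 -0.1813  0.1981] [  1.1  11.5 -11.2  -0.  -67.3  40. ] [[281.57331655 126.31520042]]
60 105 [395. 208.] 1143.5 [[440.37, -243.7, 53.03, 33.44, -69.27], [452.09, -243.07, 49.08, 30.95, -69.27]]
60 105 [ 81. 182.] 757.5 [[731.29, -33.93, 82.28, 18.37, 18.29], [721.35, -48.93, 76.15, 17.0, 18.29]]
60 105 [282. 122.] 598.0 [[591.93, -230.44, 48.29, 13.54, 39.28], [592.36, -230.8, 44.7, 12.53, 39.28]]
60 105 [161.  88.] 539.0 [[710.49, -179.35, 29.59, 27.73, -58.94], [702.1, -183.52, 27.39, 25.66, -58.94]]
60 140 [396. 209.] 954.0 [[438.52, -244.49, 50.72, 29.31, -68.89], [450.38, -243.81, 46.94, 27.13, -68.89]]
60 140 [ 81. 182.] 700.0 [[731.63, -33.28, 81.24, 17.28, 18.2], [721.66, -48.33, 75.19, 15.99, 18.2]]
60 140 [282. 122.] 496.5 [[592.04, -230.43, 46.37, 11.69, 39.63], [592.47, -230.8, 42.91, 10.82, 39.63]]
60 140 [161.  88.] 504.5 [[710.85, -179.13, 29.64, 26.7, -59.94], [702.43, -183.32, 27.43, 24.71, -59.94]]
60 170 [397. 209.] 877.0 [[438.44, -244.33, 49.85, 27.27, -69.45], [450.3, -243.66, 46.14, 25.24, -69.45]]
60 170 [ 80. 183.] 659.5 [[731.84, -32.81, 80.56, 16.52, 18.2], [721.85, -47.89, 74.56, 15.29, 18.2]]
60 170 [282. 123.] 416.5 [[591.96, -230.32, 44.44, 10.1, 39.44], [592.39, -230.69, 41.13, 9.35, 39.44]]
60 170 [160.  88.] 478.5 [[711.09, -178.48, 28.81, 26.19, 61.54], [702.65, -182.72, 26.66, 24.24, 61.54]]
```

The clamp's wing reads 44.7 x 12.5 mm at z = 0.092, centred at (592.4,-230.8), yaw 39.4°. I go part way down for a second view, to check the height.

Call:
{"fn": "move_tool", "kwargs": {
  "increments": [
    {"x":0.01,"y":0.001,"z":0.03,"drz":1.7,"aperture":1},
    {"x":0.02,"y":0.001,"z":0.06,"drz":1.7,"aperture":1},
    {"x":0.02,"y":0.001,"z":0.06,"drz":1.7,"aperture":1},
    {"x":0.02,"y":0.001,"z":0.06,"drz":1.7,"aperture":1}
  ],
  "only": "eef"
}}

```text
eef_pos: [0.5632, -0.1977, 0.1381]
```

Run:
```python
from h import *
import pickle
for _ in range(3): w=arm.get_image("wrist")
a=pickle.load(open("w11.pkl","rb"))[0];s=arm.sense()
R=[];
for d in(a,w):
    e=proj(d,[.5924,-.2308,.092],True)[0]
    c=min(blobs(mask(d,60,140),100),key=lambda c:np.linalg.norm(c.mean((0,1))-e))
    (p,sz,an)=cv2.minAreaRect(c);o,v=rays(d,p,True);R.append((o,v[0]));print(p,sz,wrect(d,c,.092))
t,err=tri(R);print("tri",t.round(4),np.round(err,4));print(intool([.5924,-.2308,.038]).round(4))
z=cv2.resize(w["frame"][:,:,::-1],(800,600));cv2.imwrite("pics/w12.png",z)
```

```text
(281.5278015136719, 122.38819885253906) (47.16026306152344, 11.696345329284668) [ 592.47 -230.8    42.91   10.82   39.63]
(278.5, 153.0) (14.0, 57.0) [ 592.4  -230.52   42.34   10.55   39.33]
tri [ 0.5925 -0.2308  0.0948] [0. 0.]
[ 0.0434 -0.0006  0.1018]
```

The triangulated wing top is at 94.8 mm (92 expected), good enough. Grasp the wing.

Call:
{"fn": "move_tool", "kwargs": {
  "increments": [
    {"x":0.022,"z":0.02,"aperture":1},
    {"x":0.0434,"z":0.04,"aperture":1},
    {"x":0.0434,"y":-0.0005,"z":0.06,"aperture":1},
    {"x":0.0434,"y":-0.0005,"z":0.08,"aperture":1},
    {"x":0.0434,"y":-0.0005,"z":0.095,"aperture":1},
    {"x":0.0434,"y":-0.0005,"z":0.1,"aperture":1},
    {"x":0.0434,"y":-0.0005,"z":0.1,"aperture":1},
    {"x":0.0434,"y":-0.0005,"z":0.1,"aperture":1}
  ]
}}

```text
t: 27.9
eef_pos: [0.5922, -0.231, 0.0395]
tool_rot: [[0.634, -0.774, 0.002], [-0.774, -0.634, -0.0], [0.002, -0.001, -1.0]]
contact_force: [-0.6, -0.6, -0.1]
grip_width: 1.001
grip_force: 0.0
```

Call:
{"fn": "move_tool", "kwargs": {
  "increments": [
    {"aperture":0},
    {"aperture":0},
    {"aperture":0},
    {"aperture":0},
    {"aperture":0},
    {"aperture":0},
    {"aperture":0},
    {"aperture":0},
    {"aperture":0}
  ]
}}

```text
t: 28.8
eef_pos: [0.5914, -0.231, 0.038]
tool_rot: [[0.633, -0.774, 0.0], [-0.774, -0.633, -0.0], [0.0, -0.0, -1.0]]
contact_force: [0.1, 0.3, -0.5]
grip_width: 0.498
grip_force: 30.0
```

Run:
```python
from h import *
w=arm.get_image("wrist");s=arm.sense();print(s["eef_pos"].round(4),s["grip_width"],intool([.5924,-.2308,.038]).round(4))
```

```text
[ 0.5914 -0.231   0.038 ] 0.49893261877932193 [ 0.0005 -0.0009  0.    ]
```

Call:
{"fn": "move_tool", "kwargs": {
  "increments": [
    {"z":-0.02,"aperture":0},
    {"z":-0.05,"aperture":0},
    {"z":-0.09,"aperture":0},
    {"z":-0.13,"aperture":0},
    {"z":-0.165,"aperture":0},
    {"x":-0.034,"y":-0.021,"z":-0.165,"drz":6.6,"aperture":0},
    {"x":-0.068,"y":-0.042,"z":-0.165,"drz":13.2,"aperture":0},
    {"x":-0.102,"y":-0.063,"z":-0.165,"drz":19.8,"aperture":0},
    {"x":-0.136,"y":-0.084,"z":-0.165,"drz":26.4,"aperture":0},
    {"x":-0.17,"y":-0.105,"z":-0.165,"drz":33,"aperture":0},
    {"x":-0.204,"y":-0.126,"z":-0.165,"drz":39.6,"aperture":0},
    {"x":-0.2386,"y":-0.1467,"z":-0.165,"drz":46.1,"aperture":0},
    {"x":-0.2386,"y":-0.1467,"z":-0.165,"drz":46.1,"aperture":0},
    {"x":-0.2386,"y":-0.1467,"z":-0.165,"drz":46.1,"aperture":0},
    {"x":-0.2386,"y":-0.1467,"z":-0.165,"drz":46.1,"aperture":0},
    {"x":-0.2386,"y":-0.1467,"z":-0.165,"drz":46.1,"aperture":0}
  ]
}}

```text
t: 30.45
eef_pos: [0.5535, 0.0456, 0.2027]
tool_rot: [[-0.119, -0.993, -0.001], [-0.993, 0.119, -0.0], [0.0, 0.001, -1.0]]
contact_force: [0.6, -1.5, -2.5]
grip_width: 0.496
grip_force: 30.0
```

Run:
```python
from h import *
for _ in range(2): w=arm.get_image("wrist")
s=arm.sense();R=s["tool_rot"];print(s["eef_pos"].round(4),np.degrees(np.arctan2(R[1,0],R[0,0])),s["grip_width"],intool([.5539,.0466,.1106]).round(4),s["joint_positions"].round(1))
d=arm.get_image("scene");e=arm.get_image("top");p=proj(d,[.554,.046,.12])[0].astype(int);q=proj(e,[.554,.046,.12])[0].astype(int)
cv2.imwrite("pics/s13.png",np.hstack([cv2.resize(f[p[1]-70:p[1]+70,p[0]-45:p[0]+45,::-1],(386,600),interpolation=cv2.INTER_CUBIC) for f,p in((d["frame"],p),(e["frame"],q))]))
```

```text
[0.5536 0.0456 0.2028] -96.8702064771706 0.5004418689706298 [-0.0011 -0.0002  0.0922] [ 24.9   9.  -13.7  -0.  -67.3 -31.8]
```

Call:
{"fn": "move_tool", "kwargs": {
  "increments": [
    {"x":-0.001,"z":0.02,"aperture":0},
    {"x":-0.001,"z":0.04,"aperture":0},
    {"x":-0.001,"z":0.055,"aperture":0},
    {"x":-0.001,"z":0.07,"aperture":0},
    {"x":-0.001,"z":0.08,"aperture":0},
    {"x":-0.001,"z":0.085,"aperture":0},
    {"x":-0.001,"z":0.085,"aperture":0}
  ]
}}

```text
t: 31.35
eef_pos: [0.5536, 0.0473, 0.1175]
tool_rot: [[-0.119, -0.993, -0.001], [-0.993, 0.119, -0.0], [0.001, 0.001, -1.0]]
contact_force: [-0.2, -0.2, -2.7]
grip_width: 0.496
grip_force: 30.0
```

Call:
{"fn": "move_tool", "kwargs": {
  "increments": [
    {"z":0.003,"aperture":0},
    {"z":0.005,"aperture":0},
    {"z":0.007,"aperture":0},
    {"z":0.008,"aperture":0},
    {"z":0.008,"aperture":0}
  ]
}}

```text
t: 31.85
eef_pos: [0.5539, 0.0476, 0.1104]
tool_rot: [[-0.118, -0.993, 0.0], [-0.993, 0.118, 0.0], [-0.0, -0.0, -1.0]]
contact_force: [0.0, -0.4, 0.5]
grip_width: 0.495
grip_force: 30.0
```

Call:
{"fn": "move_tool", "kwargs": {
  "increments": [
    {"z":0.0005,"aperture":0},
    {"z":0.0005,"aperture":1},
    {"z":0.0005,"aperture":1},
    {"z":0.0005,"aperture":1},
    {"z":0.0005,"aperture":1},
    {"z":0.0005,"aperture":1},
    {"z":0.0005,"aperture":1},
    {"z":-0.03,"aperture":1},
    {"z":-0.06,"aperture":1},
    {"x":-0.03,"z":-0.1,"aperture":1},
    {"x":-0.06,"z":-0.12,"aperture":1},
    {"x":-0.06,"z":-0.12,"aperture":1},
    {"x":-0.06,"z":-0.12,"aperture":1}
  ]
}}

```text
t: 33.15
eef_pos: [0.5607, 0.1078, 0.23]
tool_rot: [[-0.117, -0.993, 0.0], [-0.993, 0.117, 0.001], [-0.001, -0.0, -1.0]]
contact_force: [-0.1, -1.0, -0.8]
grip_width: 1.006
grip_force: 0.0
```

Run:
```python
from h import *
for _ in range(3): w=arm.get_image("wrist")
print(arm.sense()["eef_pos"].round(4))
o=np.array([.5545,.0454]);t=np.radians(83.15);ax=np.array([np.cos(t),np.sin(t)]);ay=np.array([-ax[1],ax[0]])
def rel(px,z): p=plane(w,px,z,True)[0,:2]-o;return (np.array([p@ax,p@ay])*1000).round(2).tolist()
e=proj(w,[.5528,.0466,.16],True)[0];print(e)
for y in range(0,600,200):pass
d=arm.get_image("scene");p=proj(d,[.554,.046,.1])[0].astype(int)
a=cv2.resize(w["frame"][30:230,180:380,::-1],(400,400),interpolation=cv2.INTER_CUBIC)
b=cv2.resize(d["frame"][p[1]-45:p[1]+45,p[0]-45:p[0]+45,::-1],(400,400),interpolation=cv2.INTER_CUBIC)
cv2.imwrite("pics/f.png",np.hstack([a,b]))
print([rel(((x)/2+180,y/2+30),z) for x,y,z in((200,200,.1646),(200,200,.1266))])
```

```text
[0.5602 0.1064 0.2289]
[279.45746554 129.29153119]
[[1.35, 2.26], [3.09, 2.27]]
```

View pics/f.png

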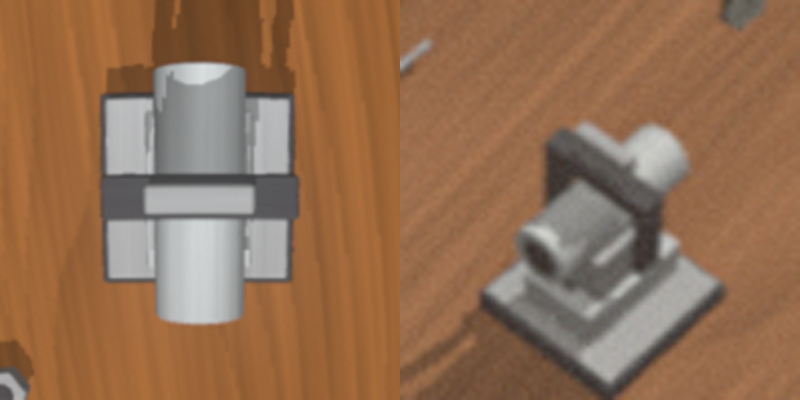

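The final picture shows the clamp upright over the middle of the bar: its wing is centred at (199,199), about (1.0, 2.0) mm in plate axes against the bar's (0.5, 1.8). The stack is square and the robot is clear, so I hand in.

```bash
python3 -c "
from plant import arm
print(arm.close_job())"
```

```text
the job is handed in; nothing more can be done
None
```

I built the stack in the order asked (riser, V-block, bar, clamp), measured each part within about 2 mm of the plate's centre, left the packing strip, jar and square alone, and handed the job in at about 33 s.

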